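# Set out the strip-test row

## Robot

A 6-joint arm with a two-finger parallel gripper is mounted at the origin on a cart in front of the work surface, level with it; the furniture and walls round the work are solid. World frame = base frame: x ahead of the robot, y to its left, z up, the work surface at z = 0. Lengths are in m, angles in degrees, forces in N, time in s.
With the tool pointing down it reaches from about 0.325 to 0.9 m from the base axis. Payload 6.1 kg.
Tool frame: the origin (TCP) lies on the centre line of the jaws, within the pads' length; the fingertips stand 19 mm ahead of it and the grasp point (between the pads) is the TCP; z points along the fingers, y is the line along which they close (so a half turn about z gives the same grasp; the last joint's range is limited). The gripper opens to 85 mm and grips with 20 to 120 N. Pads are 22 mm wide; open, the fingers measure 114 mm over their backs; the gripper's body (76 mm by 85 mm) begins 54 mm behind the grasp point. The pads swing forward as they close: fully open they stand 13 mm farther back than shut.
Start: joints at [-76.496, 12.628, 87.462, -0, 79.91, -7.225], TCP at [0.221, -0.585, 0.25] pointing down, gripper open.
Joint ranges: [-170.65, 170.65], [-52.31, 119.04], [5.05, 147.46], [-71.25, 251.25], [11.57, 151.72], [-153.62, 153.62]. Speed limits (degrees/s): [147.25, 147.25, 172.46, 180, 180, 180].

## Interface

Orientations are given as [roll, pitch, yaw] about the fixed x, y, z axes, in that order (R = Rz(yaw) Ry(pitch) Rx(roll)).
In Python, from station import ctrl gives the robot as it stands. The module is installed in compiled form; this text tells all that it offers.
- The arm moves only by the tool arm_command, never from a script. Its argument "steps" is a list of rows, each a list of 7 numbers: the shift along the tool's x, y, z scaled (see below), then the turn, a rotation vector about the tool's x, y, z scaled (see below), then the closure, from 0 (fully open) to 1 (shut). In form: [[dx, dy, dz, wx, wy, wz, grip], ...]. A call has 1 to 12 rows; each row is the pose to reach, as a shift and turn from the pose commanded when the call began, along the tool's axes at that moment, turning the shorter way round; what a row does not reach only later rows make up. The controller multiplies each number of a shift by 30 cm and each number of a turn by 180 degrees. A row lasts 1/10 s, in which the tool goes at most 50 mm and 8.59 degrees, less where a joint would pass 70% of its speed; a pose out of reach is approached as far as the arm can. A call with a number of a shift or a turn outside -1 to 1 is refused whole. A call with a gripper value outside its range is refused whole. The fingers move at their own pace and stop on an object; the grip force is fixed at half the most. Time passes only in rows, so rows that repeat a pose let the fingers close. It gives the time, the measured TCP pose, the force, the opening and the grip force at its end, in the units of the state.
- ctrl.get_obs(): the state, without advancing time (a new reading comes with each control period).
- ctrl.camera(name): name is "scene" or "top" or "wrist"; returns a dict with "image" (384x512x3 uint8, red, green, blue), "intrinsics" (3x3 intrinsics, pixels), "k1" (the pictures are not rectified: a ray, as slopes to the right and down, at radius r is drawn at 1 + k1 r^2 times it, then the intrinsics apply), "rvec" (rotation vector, rad) and "tvec" (3), from world to camera coordinates, as OpenCV has them. Camera axes: x right, y down, z forward; pixel columns grow to the right and rows downward; lengths in m; the calibration is good to about 2 mm. A picture is of the moment at which its call begins. There is no depth.
- ctrl.finish_job(): hands the job in; it is judged then, once.
The state is a dict: "time_s": time; "qpos": joint angles; "qvel": joint speeds; "joint_efforts": joint torques, N m; "tool_pos": TCP position; "tcp_rot": TCP orientation; "force": force on the tool from outside, world axes, zero at the start; "ft_torque": the same for the moment, N m; "opening": opening from 0.0 (shut) to 1.0 (fully open); "grasp_force": force on a finger pad.
Only numpy, scipy, OpenCV 4.12 (cv2) and the standard library are available. Lean on these libraries where they do the work, as an engineer would, in place of code of your own. Each camera call takes 0.05 s, during which the arm holds its last target. There are 200 camera calls.

## Task

Set out the strip-test row: lay the stapler flat on top of the notepad, centred and lengthways along it, and stand the brown bottle upright in the middle of the white coaster next to the notepad. Stand the little green-capped vial in the middle of the coaster at the far end of the row, away from the notepad, and the tall green-capped bottle in the middle of the coaster between them. Leave the tape roll and the small black-capped bottle where they are.

Things in the scene. Friction and masses are not known exactly. Their poses are not given: they have to be found in the camera images.
- saline_center (a point): tall pale bottle with a green cap, 50 mm diameter to 108 mm, cap 28 mm diameter above that, 126 mm high, 0.12 kg, standing upright; this point is its centre, half-way up; z is its axis
- brown_center (a point): brown bottle with a white cap, 46 mm diameter to 87 mm, cap 28 mm diameter above that, 105 mm high, 0.09 kg, standing upright; this point is its centre, half-way up; z is its axis
- vial_center (a point): little white vial with a wide green cap, body 30 mm diameter to 52 mm, cap 34 mm diameter above that, 62 mm high, 0.03 kg, standing upright; this point is its centre, half-way up; z is its axis
- stapler_center (a point): stapler lying flat, 105 mm long (its y axis), base 30 mm wide and 8 mm high, red arm above it 24 mm wide (x axis) to 34 mm high, 0.16 kg; this point is its centre, 17 mm above its underside; z is up
- notepad: pale spiral note pad lying flat, fixed to the worktop, 68 mm wide (its x axis), 102 mm long (y axis), 8 mm thick; origin at the centre of its underside. It lies at one end or the other of the row of three coasters, about 0.09 m from the centre of the end coaster, its length across the row
- coaster_l: white flat round coaster, 80 mm across, 4 mm thick, fixed to the worktop, with a thin dark ring on its top; origin at the centre of its underside. The left-hand one of the three as the robot sees them; they lie in a roughly straight row, about 0.1 m apart
- coaster_m: white flat round coaster, 80 mm across, 4 mm thick, fixed to the worktop, with a thin dark ring on its top; origin at the centre of its underside. The middle one of the three
- coaster_r: white flat round coaster, 80 mm across, 4 mm thick, fixed to the worktop, with a thin dark ring on its top; origin at the centre of its underside. The right-hand one of the three
- tape_roll: bystander: roll of pale paper tape lying flat, 72 mm across, 19 mm high, loose, at the other end of the row from the notepad; origin at the centre of its underside
- small_bottle: bystander: small white bottle with a black cap, 38 mm diameter, 89 mm high, loose, standing to the right in front of the drawer unit; origin at the centre of its underside
Things that resemble listed ones, but are neither listed nor needed, are in the scene too. Several things look just like the part that bears vial_center: the one meant starts farthest to the robot's left.

How it is judged (in metres and radians):
At the end, for the whole second after the job is handed in: Stapler flat on the notepad, centred within 15 mm, lengthways within 15 degrees; brown bottle on the coaster next to the notepad, vial on the coaster farthest from it, tall bottle on the middle one, each upright, within 15 mm of the coaster's centre; all released and at rest (linear speed of each of saline, brown, vial, stapler below 0.01 m/s and horizontal distance between stapler_center and notepad below 0.015 m and angle between the y axis of stapler_center and the y axis of notepad, either way round below 0.26 rad and angle between stapler_center's own z axis and vertical below 0.1 rad and height (world z) of stapler_center between 0.019 and 0.031 m and horizontal distance between saline_center and coaster_m below 0.015 m and angle between saline_center's own z axis and vertical below 0.08 rad and height (world z) of saline_center between 0.063 and 0.073 m and ((horizontal distance between notepad and coaster_l below 0.15 m and horizontal distance between brown_center and coaster_l below 0.015 m and angle between each of brown_center, vial_center's own z axis and vertical below 0.08 rad and height (world z) of brown_center between 0.0525 and 0.0625 m and horizontal distance between vial_center and coaster_r below 0.015 m and height (world z) of vial_center between 0.031 and 0.041 m) or (horizontal distance between notepad and coaster_r below 0.15 m and horizontal distance between brown_center and coaster_r below 0.015 m and angle between each of brown_center, vial_center's own z axis and vertical below 0.08 rad and height (world z) of brown_center between 0.0525 and 0.0625 m and horizontal distance between vial_center and coaster_l below 0.015 m and height (world z) of vial_center between 0.031 and 0.041 m))); the robot touches nothing.
It fails at once if the tape roll is shifted by more than 20 mm (distance of tape_roll from where it was at the start of the episode above 0.02 m).
It fails at once if the small black-capped bottle is shifted by more than 20 mm or knocked over (distance of small_bottle from where it was at the start of the episode above 0.02 m or angle between small_bottle's own z axis and vertical above 0.3 rad).
It also fails if it takes over 112 s, if anything falls off the work surface, if the arm or the gripper's body presses on something with over 40 N, if the wrist force passes 120 N, or if a joint passes its speed limit or range.

## Working session

There is one attempt and no reset: what is moved stays moved. The work goes in short steps, Python scripts to look and compute and a tool call to move; the robot and the scene stay as the last step left them, time stands still between calls to the robot, and variables do not carry over. Pictures are saved under pics/ and viewed, at most 14 in all, crops included, and the job is handed in when it is done.

Besides the shell and the picture viewer there is one more tool, called after "Request:" as name([rows], argument=value, ...), one row to a line, values as JSON. arm_command: Moves the arm, as the interface text tells. Its arguments: {"type":"object","properties":{"steps":{"type":"array"}},"required":["steps"]}

```bash
mkdir -p pics; cat > h.py <<'E'
import numpy as np, cv2
from station import ctrl
from scipy.spatial.transform import Rotation as R
def snap(n,f):
    c=ctrl.camera(n); cv2.imwrite(f'pics/{f}.png',cv2.cvtColor(c['image'],cv2.COLOR_RGB2BGR))
    np.savez(f'pics/{f}.npz',**{k:c[k] for k in c}); return c
def load(f): return dict(np.load(f'pics/{f}.npz'))
def ray(c,u,v):
    K=np.array(c['intrinsics']);k=float(c['k1'])
    d=np.array([(u-K[0,2])/K[0,0],(v-K[1,2])/K[1,1]]);s=d.copy()
    for _ in range(30): s=d/(1+k*(s@s))
    Rm=cv2.Rodrigues(np.array(c['rvec'],float))[0];t=np.array(c['tvec'],float).ravel()
    return -Rm.T@t, Rm.T@np.array([s[0],s[1],1])
def on(c,u,v,z):
    o,d=ray(c,u,v); return o+d*(z-o[2])/d[2]
def proj(c,p):
    Rm=cv2.Rodrigues(np.array(c['rvec'],float))[0];q=Rm@np.array(p)+np.array(c['tvec'],float).ravel()
    s=q[:2]/q[2];s=s*(1+float(c['k1'])*(s@s));K=np.array(c['intrinsics']);return K[:2,:2]@s+K[:2,2]
E
python3 - <<'E'
from h import *
for n in('scene','top'):
    c=snap(n,n+'0'); print(n,ray(c,256,192)[0])
o=ctrl.get_obs();print({k:o[k] for k in('time_s','tool_pos','tcp_rot','opening')})
a=np.hstack([cv2.imread('pics/scene0.png'),cv2.imread('pics/top0.png')])
cv2.imwrite('pics/s.png',cv2.resize(cv2.imread('pics/scene0.png'),(800,600),interpolation=2));cv2.imwrite('pics/t.png',cv2.resize(cv2.imread('pics/top0.png'),(800,600),interpolation=2))
E
```

```text
scene [0.04839696 0.59188296 0.46822239]
top [ 0.41889608 -0.02429694  0.92673058]
{'time_s': 0.1, 'tool_pos': array([ 0.22112087, -0.58403883,  0.24929435]), 'tcp_rot': array([-1.79900383e+02, -1.30025105e-02,  2.07311497e+01]), 'opening': 0.9988681466322533}
```

View pics/s.png

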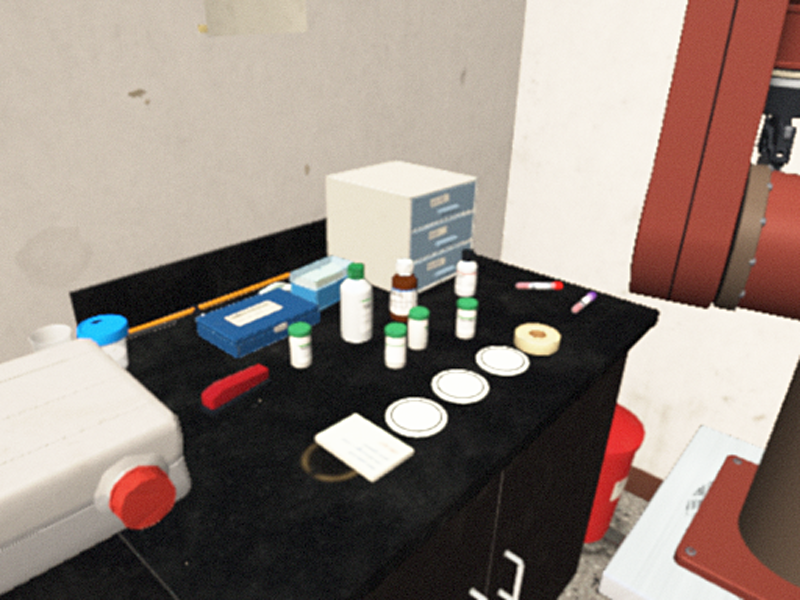

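View pics/t.png

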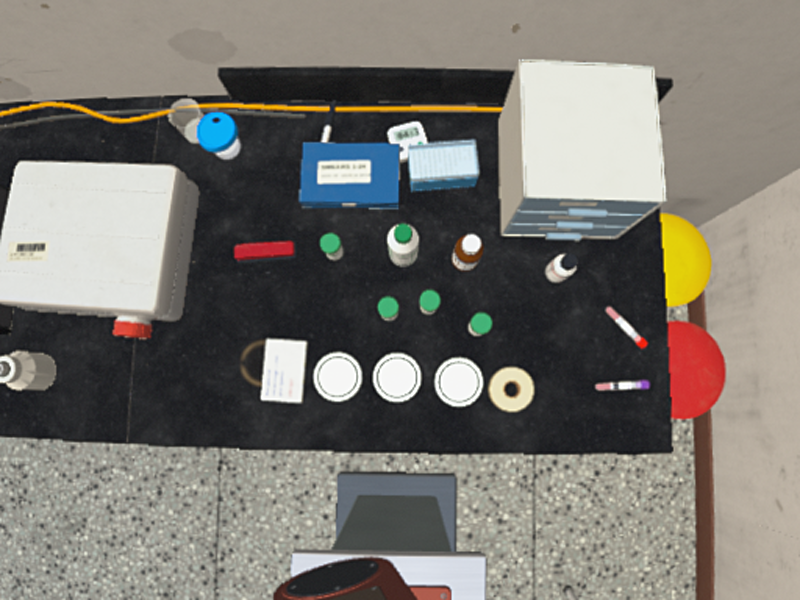

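The scene and top views show the notepad at the left end of the row, at top (284,371) in 800x600 pixels. The coasters are at (338,377), (397,377) and (458,382), with the tape roll at (511,389).

Vial look-alikes are the green caps at top (332,244), (388,307), (429,300) and (480,322). The leftmost, (332,244), is the one meant. The tall green-capped bottle is at (403,245), the brown bottle at (467,252) and the stapler at (264,249).

```bash
cat > m.py <<'E'
from h import *
def blobs(mask,lo=30):
    n,l,s,cc=cv2.connectedComponentsWithStats(mask.astype(np.uint8))
    return [(cc[i],s[i,4],l==i) for i in range(1,n) if s[i,4]>lo]
if __name__=='__main__':
    c=load('top0');im=c['image'];hsv=cv2.cvtColor(im,cv2.COLOR_RGB2HSV);H,S,V=[hsv[...,i].astype(int) for i in range(3)]
    print('green');
    for p,a,_ in blobs((H>55)&(H<90)&(S>90)): print(p.round(1),a,[on(c,*p,z).round(4)[:2] for z in(.062,.126)])
    print('red')
    for p,a,m in blobs(((H<8)|(H>172))&(S>120)&(V>60),100):
        if 140<p[0]<200: 
            ys,xs=np.nonzero(m); w=np.array([on(c,x,y,.034)[:2] for x,y in zip(xs,ys)]).astype(np.float32)
            print(p,a,cv2.minAreaRect(w))
    print('white')
    for p,a,m in blobs((S<60)&(V>150)):
        if 150<p[0]<400 and 140<p[1]<265: 
            m=m.astype(np.uint8);k=cv2.findContours(m,0,1)[0][0];
            for z in(.004,.008,.105):
                w=np.array([on(c,*q[0],z)[:2] for q in k],np.float32);r=cv2.minAreaRect(w);print(p.round(1),a,z,np.round(r[0],4),np.round(r[1],4),round(r[2],1))
    b=cv2.imread('pics/top0.png');cv2.imwrite('pics/crop.png',cv2.resize(b[130:270,140:400],None,fx=3,fy=3,interpolation=2))
E
python3 m.py
```

```text
green
[257.6 148.7] 107 [array([ 0.6741, -0.0147]), array([ 0.6552, -0.0154])]
[210.6 155.1] 148 [array([0.6553, 0.1047]), array([0.6378, 0.0952])]
[274.7 191.5] 151 [array([ 0.564 , -0.0597]), array([ 0.5532, -0.0571])]
[247.7 195.8] 155 [array([0.5519, 0.0077]), array([0.5421, 0.0054])]
[307.8 206.2] 161 [array([ 0.5282, -0.1423]), array([ 0.5201, -0.1336])]
red
[168.03970223 159.60297767] 403 ((0.6500197052955627, 0.22053708136081696), (0.029978951439261436, 0.10382261872291565), 6.254811763763428)
white
[367.6 143.5] 62 0.004 [ 0.7127 -0.3179] [0.0087 0.0653] 1.6
[367.6 143.5] 62 0.008 [ 0.7114 -0.3166] [0.0086 0.065 ] 1.6
[367.6 143.5] 62 0.105 [ 0.6805 -0.2858] [0.0077 0.0581] 1.6
[256.1 157.4] 233 0.004 [ 0.6694 -0.0143] [0.0645 0.0517] 1.0
[256.1 157.4] 233 0.008 [ 0.6683 -0.0143] [0.0642 0.0515] 1.0
[256.1 157.4] 233 0.105 [ 0.6419 -0.0154] [0.0574 0.0461] 1.0
[360.8 150.6] 65 0.004 [ 0.6907 -0.2986] [0.0114 0.0619] 1.5
[360.8 150.6] 65 0.008 [ 0.6895 -0.2974] [0.0114 0.0616] 1.5
[360.8 150.6] 65 0.105 [ 0.6609 -0.2686] [0.0102 0.0551] 1.5
[301.2 155.9] 124 0.004 [ 0.6728 -0
[... 753 characters left out ...]
[0.0808 0.0789] 1.6
[215.7 240.9] 763 0.008 [0.4412 0.0898] [0.0804 0.0785] 1.6
[215.7 240.9] 763 0.105 [0.4388 0.0778] [0.0719 0.0702] 1.6
[253.5 241.1] 735 0.004 [ 0.4418 -0.0092] [0.078  0.0785] 1.0
[253.5 241.1] 735 0.008 [ 0.4417 -0.0093] [0.0777 0.0781] 1.0
[253.5 241.1] 735 0.105 [ 0.4393 -0.0109] [0.0695 0.0699] 1.0
[293.2 244. ] 752 0.004 [ 0.4356 -0.1114] [0.078  0.0787] 0.7
[293.2 244. ] 752 0.008 [ 0.4355 -0.111 ] [0.0777 0.0784] 0.7
[293.2 244. ] 752 0.105 [ 0.4337 -0.1018] [0.0695 0.0701] 0.7
[327.2 248.9] 454 0.004 [ 0.4242 -0.2014] [0.07   0.0692] 45.4
[327.2 248.9] 454 0.008 [ 0.4241 -0.2006] [0.0697 0.0689] 45.4
[327.2 248.9] 454 0.105 [ 0.4236 -0.182 ] [0.0623 0.0616] 45.4
```

View pics/crop.png

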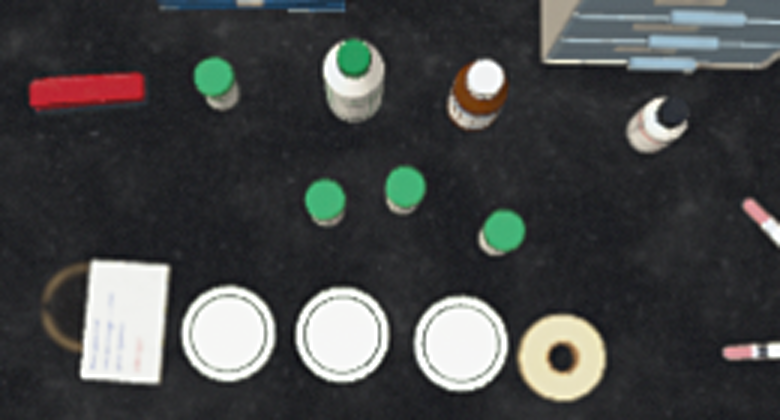

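The crop confirms the vial choice. In crop pixels it is the leftmost green cap at (213,77), beside the stapler, and the other three look-alikes are at (325,202), (405,188) and (502,232). Next I'll plan moves with a small helper.

```bash
cat > d.py <<'E'
import sys
from h import *
o=ctrl.get_obs();p=np.array(o['tool_pos']);r0=R.from_euler('xyz',o['tcp_rot'],degrees=True)
print('t',round(o['time_s'],1),'p',p.round(4),'rot',np.round(o['tcp_rot'],2),'op',round(o['opening'],3),'gf',round(o['grasp_force'],1))
for a in sys.argv[1:]:
    x,y,z,w=map(float,a.split(','));r1=R.from_euler('xyz',[180,0,w],degrees=True)
    print(a,((r0.inv().apply(np.array([x,y,z])-p))/.3).round(3),((r0.inv()*r1).as_rotvec(degrees=True)/180).round(4))
E
python3 d.py .33,-.34,.26,50 .40,-.27,.26,60
```

```text
t 0.1 p [ 0.2211 -0.584   0.2493] rot [-1.799e+02 -1.000e-02  2.073e+01] op 0.999 gf 0.0
.33,-.34,.26,50 [ 0.627 -0.632 -0.034] [-0.0005 -0.0002 -0.1626]
.40,-.27,.26,60 [ 0.928 -0.768 -0.034] [-0.0005 -0.0003 -0.2182]
```

Request:
arm_command([
  [0.93, -0.77, -0.034, 0, 0, -0.218, 0],
  [0.93, -0.77, -0.034, 0, 0, -0.218, 0],
  [0.93, -0.77, -0.034, 0, 0, -0.218, 0],
  [0.93, -0.77, -0.034, 0, 0, -0.218, 0],
  [0.93, -0.77, -0.034, 0, 0, -0.218, 0],
  [0.93, -0.77, -0.034, 0, 0, -0.218, 0],
  [0.93, -0.77, -0.034, 0, 0, -0.218, 0],
  [0.93, -0.77, -0.034, 0, 0, -0.218, 0],
  [0.93, -0.77, -0.034, 0, 0, -0.218, 0],
  [0.93, -0.77, -0.034, 0, 0, -0.218, 0],
])

```text
time_s: 1.1
tool_pos: [0.4001, -0.2703, 0.2603]
tcp_rot: [-180.0, 0.0, 60.0]
force: [0.1, -0.6, 0.1]
opening: 0.999
grasp_force: 0.0
```

```bash
python3 d.py .55,-.03,.26,96.2
```

```text
t 1.1 p [ 0.4001 -0.2703  0.2603] rot [-1.7998e+02  4.0000e-02  6.0000e+01] op 0.999 gf 0.0
.55,-.03,.26,96.2 [0.943 0.032 0.   ] [-2.000e-04  2.000e-04 -2.011e-01]
```

Request:
arm_command([
  [0.943, 0.03, 0, 0, 0, -0.2, 0],
  [0.943, 0.03, 0, 0, 0, -0.2, 0],
  [0.943, 0.03, 0, 0, 0, -0.2, 0],
  [0.943, 0.03, 0, 0, 0, -0.2, 0],
  [0.943, 0.03, 0, 0, 0, -0.2, 0],
  [0.943, 0.03, 0, 0, 0, -0.2, 0],
  [0.943, 0.03, 0, 0, 0, -0.2, 0],
])

```text
time_s: 1.8
tool_pos: [0.5512, -0.028, 0.2599]
tcp_rot: [-180.0, -0.0, 96.1]
force: [-0.8, -1.0, -0.4]
opening: 0.999
grasp_force: 0.0
```

```bash
python3 d.py .58,.18,.26,96.2
```

```text
t 1.8 p [ 0.5512 -0.028   0.2599] rot [-1.7999e+02 -5.0000e-02  9.6080e+01] op 0.999 gf 0.0
.58,.18,.26,96.2 [0.679 0.169 0.   ] [-0.0001 -0.0003 -0.0007]
```

Request:
arm_command([
  [0.68, 0.17, 0, 0, 0, 0, 0],
  [0.68, 0.17, 0, 0, 0, 0, 0],
  [0.68, 0.17, 0, 0, 0, 0, 0],
  [0.68, 0.17, 0, 0, 0, 0, 0],
  [0.68, 0.17, 0, 0, 0, 0, 0],
  [0.68, 0.17, 0, 0, 0, 0, 0],
])

```text
time_s: 2.4
tool_pos: [0.5796, 0.1783, 0.2598]
tcp_rot: [-179.9, 0.0, 96.0]
force: [-0.1, -0.7, 0.5]
opening: 1.001
grasp_force: 0.0
```

```bash
python3 - <<'E'
from h import *
c=snap('wrist','w1');print(ray(c,0,0)[0])
for n,p in dict(st=(.65,.2205,.034),vial=(.65,.104,.062),sal=(.655,-.015,.126),note=(.4487,.1816,.008),cl=(.4413,.0903,.004)).items():print(n,proj(c,p).round())
E
```

```text
[0.57365602 0.2499552  0.38398625]
st [312. 146.]
vial [301. 238.]
sal [299. 352.]
note [160. 156.]
cl [155. 216.]
```

View pics/w1.png

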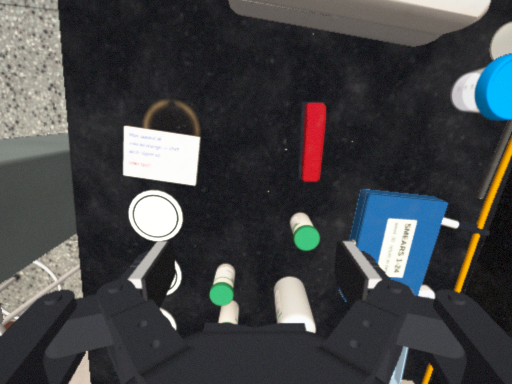

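The wrist view shows the stapler at (313,142), the vial cap at (306,237), the notepad at (161,155) and coaster L at (156,215). These agree with the projected estimates to a few pixels. Next I'll refine the positions from this view.

```bash
python3 - <<'E'
from m import *
c=load('w1');hsv=cv2.cvtColor(c['image'],cv2.COLOR_RGB2HSV);H,S,V=[hsv[...,i].astype(int) for i in range(3)]
def rect(m,z):
    k=max(cv2.findContours(m.astype(np.uint8),0,1)[0],key=len);return [np.round(q,4) for q in cv2.minAreaRect(np.array([on(c,*q[0],z)[:2] for q in k],np.float32))]
for p,a,m in blobs(((H<8)|(H>172))&(S>120)&(V>150),200): print('red',p,a,rect(m,.034))
for p,a,m in blobs((S<60)&(V>170),400):
    if p[1]<240 and 100<p[0]<220: print('white',p,a,rect(m,.006))
for p,a,m in blobs((H>55)&(H<90)&(S>90),80): print('green',p,a,rect(m,.06))
E
python3 d.py .648,.220,.10,96.2
```

```text
red [313.7732475  140.74391989] 1398 [array([0.652 , 0.2239]), array([0.0236, 0.0966]), np.float64(5.2648)]
white [160.21833469 155.20233252] 3687 [array([0.4491, 0.182 ]), array([0.0694, 0.1031]), np.float64(87.5452)]
white [153.33727088 224.37270876] 2455 [array([0.4218, 0.0542]), array([0.1659, 0.079 ]), np.float64(61.5726)]
green [306.18444846 237.98191682] 553 [array([0.6565, 0.1033]), array([0.034, 0.036]), np.float64(8.3166)]
green [220.82905983 293.7542735 ] 468 [array([0.5521, 0.0072]), array([0.0336, 0.0362]), np.float64(4.6933)]
t 2.5 p [0.5795 0.1771 0.2599] rot [-1.7993e+02  7.0000e-02  9.5930e+01] op 0.998 gf 0.0
.648,.220,.10,96.2 [0.119 0.242 0.532] [-0.0004  0.0004 -0.0015]
```

```bash
sed -i "s/^for a in sys.argv\[1:\]:/A=sys.argv[1:]\nif A and A[0][0]=='@':\n    q=list(map(float,A.pop(0)[1:].split(',')));p=np.array(q[:3]);r0=R.from_euler('xyz',[180,0,q[3]],degrees=True)\nfor a in A:/" d.py
python3 d.py @.58,.18,.26,96.1 .651,.222,.10,95.5 .651,.222,.028,95.5
```

```text
t 2.5 p [0.5795 0.1771 0.2599] rot [-1.7993e+02  7.0000e-02  9.5930e+01] op 0.998 gf 0.0
.651,.222,.10,95.5 [0.114 0.25  0.533] [ 0.     -0.      0.0033]
.651,.222,.028,95.5 [0.114 0.25  0.773] [ 0.     -0.      0.0033]
```

Request:
arm_command([
  [0.115, 0.25, 0.5, 0, 0, 0.003, 0],
  [0.115, 0.25, 0.5, 0, 0, 0.003, 0],
  [0.115, 0.25, 0.5, 0, 0, 0.003, 0],
  [0.115, 0.25, 0.5, 0, 0, 0.003, 0],
  [0.115, 0.25, 0.6, 0, 0, 0.003, 0],
  [0.115, 0.25, 0.7, 0, 0, 0.003, 0],
  [0.115, 0.25, 0.773, 0, 0, 0.003, 0],
  [0.115, 0.25, 0.773, 0, 0, 0.003, 0.3],
  [0.115, 0.25, 0.773, 0, 0, 0.003, 1],
  [0.115, 0.25, 0.773, 0, 0, 0.003, 1],
  [0.115, 0.25, 0.773, 0, 0, 0.003, 1],
  [0.115, 0.25, 0.773, 0, 0, 0.003, 1],
])

```text
time_s: 3.65
tool_pos: [0.6519, 0.2211, 0.0311]
tcp_rot: [179.8, -0.0, 95.4]
force: [1.3, -0.4, 8.2]
opening: 0.266
grasp_force: 61.0
```

Request:
arm_command([
  [0, 0, 0, 0, 0, 0, 1],
  [0, 0, 0, 0, 0, 0, 1],
])

```text
time_s: 3.85
tool_pos: [0.652, 0.2211, 0.0311]
tcp_rot: [179.8, 0.0, 95.4]
force: [-0.9, -1.5, 6.7]
opening: 0.26
grasp_force: 60.4
```

```bash
python3 d.py @.651,.222,.028,95.5 .651,.222,.14,95.5 .449,.182,.14,177.7
```

```text
t 3.9 p [0.652  0.2211 0.0311] rot [1.7978e+02 1.0000e-02 9.5440e+01] op 0.26 gf 60.4
.651,.222,.14,95.5 [-0.     0.    -0.373] [0. 0. 0.]
.449,.182,.14,177.7 [-0.068 -0.683 -0.373] [ 0.      0.     -0.4567]
```

Request:
arm_command([
  [0, 0, -0.1, 0, 0, 0, 1],
  [0, 0, -0.24, 0, 0, 0, 1],
  [0, 0, -0.37, 0, 0, 0, 1],
  [-0.07, -0.683, -0.373, 0, 0, -0.457, 1],
  [-0.07, -0.683, -0.373, 0, 0, -0.457, 1],
  [-0.07, -0.683, -0.373, 0, 0, -0.457, 1],
  [-0.07, -0.683, -0.373, 0, 0, -0.457, 1],
  [-0.07, -0.683, -0.373, 0, 0, -0.457, 1],
  [-0.07, -0.683, -0.373, 0, 0, -0.457, 1],
  [-0.07, -0.683, -0.373, 0, 0, -0.457, 1],
  [-0.07, -0.683, -0.373, 0, 0, -0.457, 1],
  [-0.07, -0.683, -0.373, 0, 0, -0.457, 1],
])

```text
time_s: 5.05
tool_pos: [0.448, 0.1808, 0.1407]
tcp_rot: [180.0, 0.0, 173.2]
force: [-1.4, 1.2, -1.2]
opening: 0.26
grasp_force: 59.7
```

Request:
arm_command([
  [0, 0, 0, 0, 0, -0.04, 1],
  [0, 0, 0, 0, 0, -0.04, 1],
])

```text
time_s: 5.25
tool_pos: [0.448, 0.1808, 0.1406]
tcp_rot: [-180.0, 0.0, -179.9]
force: [0.2, -0.9, -0.4]
opening: 0.263
grasp_force: 59.7
```

```bash
python3 d.py  .449,.182,.041,177.7; python3 - <<'E'
from m import *
c=snap('wrist','w2');
c=snap('scene','s2');
cv2.imwrite('pics/v2.png',np.vstack([cv2.imread('pics/w2.png')[60:384],cv2.imread('pics/s2.png')[200:350]]))
E
```

```text
t 5.2 p [0.448  0.1808 0.1406] rot [-180.      0.   -179.94] op 0.263 gf 59.7
.449,.182,.041,177.7 [-0.003  0.004  0.332] [-0.      0.      0.0131]
```

View pics/v2.png

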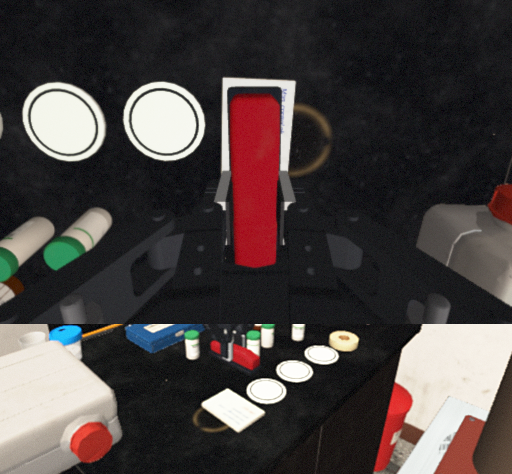

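The stapler is held level over the notepad. In the wrist part it is red at (255,180), with the pad behind it at (260,130), so I'll lower it now.

Request:
arm_command([
  [-0.003, 0.004, 0.12, 0, 0, 0.013, 1],
  [-0.003, 0.004, 0.22, 0, 0, 0.013, 1],
  [-0.003, 0.004, 0.28, 0, 0, 0.013, 1],
  [-0.003, 0.004, 0.31, 0, 0, 0.013, 1],
  [-0.003, 0.004, 0.325, 0, 0, 0.013, 1],
  [-0.003, 0.004, 0.335, 0, 0, 0.013, 1],
  [-0.003, 0.004, 0.335, 0, 0, 0.013, 1],
])

```text
time_s: 6.05
tool_pos: [0.4498, 0.1821, 0.0406]
tcp_rot: [180.0, 0.1, 177.6]
force: [0.5, -1.0, -1.9]
opening: 0.266
grasp_force: 59.7
```

```bash
python3 d.py
```

```text
t 6.0 p [0.4498 0.1821 0.0406] rot [1.7998e+02 7.0000e-02 1.7761e+02] op 0.266 gf 59.7
```

Request:
arm_command([
  [0, 0, 0.004, 0, 0, 0, 1],
  [0, 0, 0.008, 0, 0, 0, 1],
  [0, 0, 0.008, 0, 0, 0, 0.4],
  [0, 0, 0.008, 0, 0, 0, 0.4],
  [0, 0, 0.008, 0, 0, 0, 0.4],
  [0, 0, 0.008, 0, 0, 0, 0.4],
  [0, 0, -0.1, 0, 0, 0, 0.4],
  [0, 0, -0.25, 0, 0, 0, 0.4],
  [0, 0, -0.4, 0, 0, 0, 0.3],
  [0, 0, -0.55, 0, 0, 0, 0],
  [0, 0, -0.55, 0, 0, 0, 0],
])

```text
time_s: 7.15
tool_pos: [0.4533, 0.1829, 0.2125]
tcp_rot: [179.8, 0.7, 177.6]
force: [0.5, 0.2, 0.1]
opening: 0.992
grasp_force: 0.0
```

```bash
python3 d.py .645,-.12,.21,90 .55,-.06,.21,90; python3 - <<'E'
from m import *
c=snap('wrist','w3');
hsv=cv2.cvtColor(c['image'],cv2.COLOR_RGB2HSV);H,S,V=[hsv[...,i].astype(int) for i in range(3)]
for p,a,m in blobs(((H<8)|(H>172))&(S>120)&(V>110),1000):
    k=max(cv2.findContours(m.astype(np.uint8),0,1)[0],key=len);print(p,a,cv2.minAreaRect(np.array([on(c,*q[0],.042)[:2] for q in k],np.float32)))
E
```

```text
t 7.2 p [0.4533 0.1829 0.2125] rot [179.8    0.72 177.64] op 0.992 gf 0.0
.645,-.12,.21,90 [-0.68  -0.983  0.014] [0.0039 0.0024 0.4869]
.55,-.06,.21,90 [-0.355 -0.796  0.01 ] [0.0039 0.0024 0.4869]
[253.13557423 170.69747899] 1785 ((0.4468306601047516, 0.18205365538597107), (0.022332189604640007, 0.09783683717250824), 88.16332244873047)
[479.73353293 222.13952096] 1670 ((0.5161632895469666, 0.4427398145198822), (0.08425771445035934, 0.03963910788297653), 76.314453125)
```

View pics/w3.png

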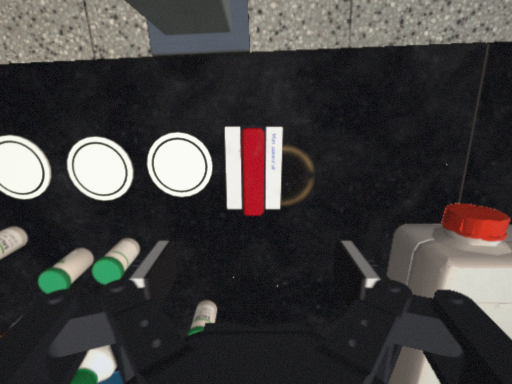

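The stapler lies at (253,170), centred on the pad within about 2 mm and aligned. The brown bottle is next.

Request:
arm_command([
  [-0.36, -0.8, 0.01, 0.004, 0.002, 0.487, 0],
  [-0.36, -0.8, 0.01, 0.004, 0.002, 0.487, 0],
  [-0.36, -0.8, 0.01, 0.004, 0.002, 0.487, 0],
  [-0.36, -0.8, 0.01, 0.004, 0.002, 0.487, 0],
  [-0.36, -0.8, 0.01, 0.004, 0.002, 0.487, 0],
  [-0.36, -0.8, 0.01, 0.004, 0.002, 0.487, 0],
  [-0.36, -0.8, 0.01, 0.004, 0.002, 0.487, 0],
  [-0.36, -0.8, 0.01, 0.004, 0.002, 0.487, 0],
  [-0.36, -0.8, 0.01, 0.004, 0.002, 0.487, 0],
  [-0.36, -0.8, 0.01, 0.004, 0.002, 0.487, 0],
  [-0.36, -0.8, 0.01, 0.004, 0.002, 0.487, 0],
  [-0.36, -0.8, 0.01, 0.004, 0.002, 0.487, 0],
])

```text
time_s: 8.4
tool_pos: [0.5465, -0.0622, 0.2006]
tcp_rot: [-179.2, 0.2, 90.1]
force: [1.0, -0.7, -0.8]
opening: 1.003
grasp_force: 0.0
```

```bash
python3 d.py .62,-.16,.21,90 .645,-.121,.21,90; python3 - <<'E'
from m import *
c=snap('wrist','w4')
for n,p in dict(br=(.645,-.122,.105),sal=(.655,-.015,.126),sm=(.62,-.28,.089)).items():print(n,proj(c,p).round())
c=load('w3')
for q in((180,164),(100.5,167.5),(21.5,167)):print(on(c,*q,.004).round(4))
E
```

```text
t 8.4 p [ 0.5465 -0.0622  0.2006] rot [-179.18    0.18   90.12] op 1.003 gf 0.0
.62,-.16,.21,90 [-0.327  0.244 -0.034] [-0.0046  0.001   0.0007]
.645,-.121,.21,90 [-0.197  0.327 -0.036] [-0.0046  0.001   0.0007]
br [363. 266.]
sal [404. 151.]
sm [319. 381.]
[0.4395 0.0924 0.004 ]
[ 0.4397 -0.0065  0.004 ]
[ 0.4348 -0.1047  0.004 ]
```

View pics/w4.png

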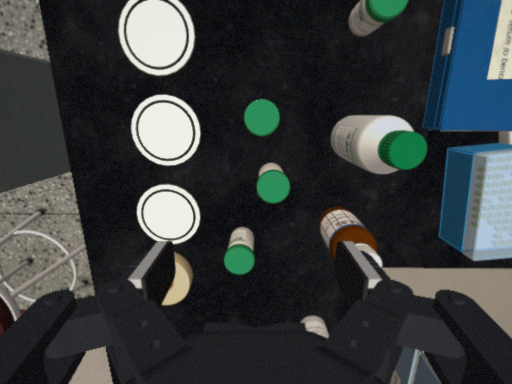

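The wrist view shows the brown bottle's cap at (365,250), the saline cap at (403,150) and the drawer unit close by at the lower right. I'll check the drawer clearance.

```bash
python3 - <<'E'
from m import *
c=load('top0')
for q in((320,150),(390,153)):print([on(c,*q,z).round(3) for z in (0,.02)])
for q in((361,153),(345,152)):print('handle',[on(c,*q,z).round(3) for z in (.02,.05,.1,.15,.2)])
s=load('scene0'); # brown cap triangulation: cap top centre
for n,z in (('scene0',0),):
    hsv=cv2.cvtColor(s['image'],cv2.COLOR_RGB2HSV);
# drawer front-left bottom corner, top corner in scene (800px: 413,289 / 411,196)
print('corner',on(s,413*.64,289*.64,0).round(3))
o,d=ray(s,411*.64,196*.64);print('ray top',[ (o+d*t).round(3) for t in np.linspace(.7,1.0,7)/np.linalg.norm(d)])
E
python3 d.py
```

```text
[array([ 0.692, -0.186,  0.   ]), array([ 0.686, -0.182,  0.02 ])]
[array([ 0.688, -0.382,  0.   ]), array([ 0.682, -0.374,  0.02 ])]
handle [array([ 0.68 , -0.294,  0.02 ]), array([ 0.672, -0.285,  0.05 ]), array([ 0.657, -0.27 ,  0.1  ]), array([ 0.643, -0.255,  0.15 ]), array([ 0.628, -0.24 ,  0.2  ])]
handle [array([ 0.682, -0.25 ,  0.02 ]), array([ 0.673, -0.242,  0.05 ]), array([ 0.659, -0.23 ,  0.1  ]), array([ 0.644, -0.218,  0.15 ]), array([ 0.63 , -0.205,  0.2  ])]
corner [ 0.706 -0.222  0.   ]
ray top [array([0.478, 0.07 , 0.285]), array([0.508, 0.033, 0.272]), array([ 0.539, -0.004,  0.259]), array([ 0.57 , -0.042,  0.246]), array([ 0.6  , -0.079,  0.233]), array([ 0.631, -0.116,  0.22 ]), array([ 0.662, -0.153,  0.207])]
t 8.4 p [ 0.5467 -0.0622  0.2009] rot [-179.21    0.19   90.16] op 0.998 gf 0.0
```

Request:
arm_command([
  [-0.197, 0.327, 0, -0.0046, 0.001, 0, 0],
  [-0.197, 0.327, 0, -0.0046, 0.001, 0, 0],
  [-0.197, 0.327, 0, -0.0046, 0.001, 0, 0],
  [-0.197, 0.327, 0, -0.0046, 0.001, 0, 0],
  [-0.197, 0.327, 0, -0.0046, 0.001, 0, 0],
])

```text
time_s: 8.95
tool_pos: [0.6446, -0.1211, 0.2002]
tcp_rot: [180.0, -0.0, 90.1]
force: [-0.0, 0.1, -0.3]
opening: 0.999
grasp_force: 0.0
```

```bash
python3 d.py .645,-.121,.065,90; python3 - <<'E'
from m import *
c=snap('wrist','w5')
c=snap('top','t5')
for f,lab in(('w5',0),('t5',1)):
  c=load(f)
  print(f,'brown',proj(c,(.645,-.121,.105)).round(),proj(c,(.645,-.121,.0)).round())
cv2.imwrite('pics/v5.png',np.hstack([cv2.imread('pics/w5.png')[100:384,150:512],cv2.resize(cv2.imread('pics/t5.png')[100:242,220:400],None,fx=2,fy=2)]))
E
```

```text
t 8.9 p [ 0.6446 -0.1211  0.2002] rot [ 1.7997e+02 -1.0000e-02  9.0060e+01] op 0.999 gf 0.0
.645,-.121,.065,90 [0.    0.001 0.451] [ 0.0002 -0.      0.0003]
w5 brown [253. 203.] [253. 177.]
t5 brown [301. 156.] [297. 166.]
```

View pics/v5.png

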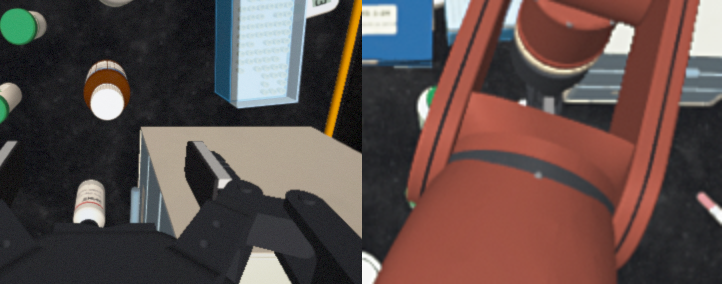

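```bash
python3 - <<'E'
from m import *
w=load('w5');t=load('top0')
for z in(.15,.18,.2,.22): print(z,on(w,290,227,z).round(3)[:2],on(t,322,126,z).round(3)[:2])
print(on(w,257,201,.105))
E
```

```text
0.15 [ 0.671 -0.123] [ 0.706 -0.165]
0.18 [ 0.666 -0.111] [ 0.695 -0.16 ]
0.2 [ 0.664 -0.102] [ 0.688 -0.156]
0.22 [ 0.661 -0.094] [ 0.68  -0.152]
[ 0.64835029 -0.11879225  0.105     ]
```

```bash
python3 - <<'E'
from m import *
w=load('w5')
for z in(0,.05,.1,.15): print(z,on(w,290,227,z).round(3)[:2],on(w,293,225,z).round(3)[:2])
b=cv2.imread('pics/top0.png')[30:170,290:440]
cv2.imwrite('pics/v6.png',np.hstack([cv2.resize(b,None,fx=3,fy=3,interpolation=2),cv2.resize(cv2.imread('pics/w4.png')[200:340,270:390],None,fx=3,fy=3,interpolation=2)[:420,:350]]))
E
```

```text
0 [ 0.692 -0.187] [ 0.696 -0.184]
0.05 [ 0.685 -0.166] [ 0.688 -0.164]
0.1 [ 0.678 -0.145] [ 0.68  -0.143]
0.15 [ 0.671 -0.123] [ 0.673 -0.122]
```

View pics/v6.png

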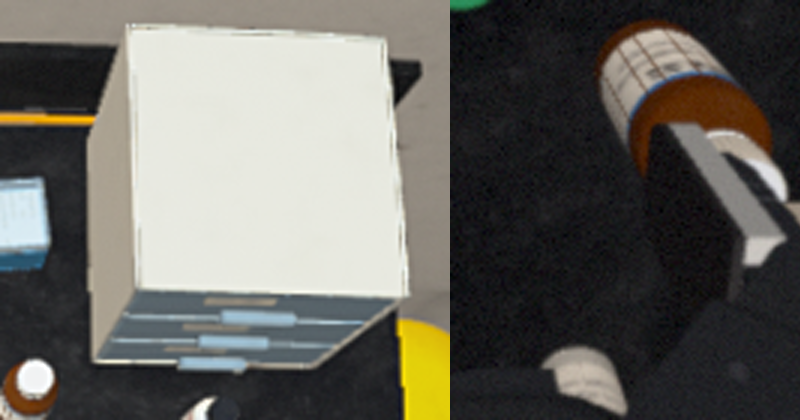

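The drawer corner sits at (.692,-.187), which leaves enough clearance. The brown bottle's cap in the wrist view gives (.648,-.119), so I'll descend and grip.

Request:
arm_command([
  [0.002, 0.008, 0.12, 0, 0, 0, 0],
  [0.002, 0.008, 0.24, 0, 0, 0, 0],
  [0.002, 0.008, 0.36, 0, 0, 0, 0],
  [0.002, 0.008, 0.42, 0, 0, 0, 0],
  [0.002, 0.008, 0.45, 0, 0, 0, 0],
  [0.002, 0.008, 0.45, 0, 0, 0, 0.3],
  [0.002, 0.008, 0.45, 0, 0, 0, 0.5],
  [0.002, 0.008, 0.45, 0, 0, 0, 1],
  [0.002, 0.008, 0.45, 0, 0, 0, 1],
  [0.002, 0.008, 0.45, 0, 0, 0, 1],
  [0.002, 0.008, 0.45, 0, 0, 0, 1],
])

```text
time_s: 10.15
tool_pos: [0.6494, -0.1215, 0.0686]
tcp_rot: [179.7, 0.1, 90.0]
force: [-1.4, 0.1, 7.0]
opening: 0.525
grasp_force: 60.0
```

Request:
arm_command([
  [0, 0, -0.05, 0, 0, 0, 1],
  [0, 0, -0.15, 0, 0, 0, 1],
  [0, 0, -0.28, 0, 0, 0, 1],
  [0, 0, -0.4, 0, 0, 0, 1],
  [0, 0, -0.5, 0, 0, 0, 1],
  [0, 0, -0.5, 0, 0, 0, 1],
  [0, 0, -0.5, 0, 0, 0, 1],
])

```text
time_s: 10.85
tool_pos: [0.6482, -0.121, 0.2178]
tcp_rot: [179.7, 0.1, 90.0]
force: [-0.4, -0.4, -1.3]
opening: 0.528
grasp_force: 60.5
```

```bash
python3 d.py .50,.05,.215,90 .441,.091,.215,90;python3 - <<'E'
from m import *
# coasters and saline/vial refinement
c=load('w4');hsv=cv2.cvtColor(c['image'],cv2.COLOR_RGB2HSV);H,S,V=[hsv[...,i].astype(int) for i in range(3)]
for p,a,m in blobs((S<60)&(V>150),500): print(p,a,on(c,*p,.004).round(4))
print('sal cap',on(c,403,150,.126),'vial',)
E
```

```text
t 10.8 p [ 0.6482 -0.121   0.2178] rot [1.7971e+02 8.0000e-02 8.9980e+01] op 0.528 gf 60.5
.50,.05,.215,90 [ 0.57  -0.494  0.006] [ 0.0016  0.0005 -0.0001]
.441,.091,.215,90 [ 0.707 -0.691  0.005] [ 0.0016  0.0005 -0.0001]
[157.04798464  40.25335893] 1042 [0.4419 0.0853 0.004 ]
[155.78618732  32.79627878] 3171 [0.4412 0.0923 0.004 ]
[502.01607012  44.59897736] 1369 [0.8052 0.0815 0.004 ]
[165.78112033 128.4253112 ] 964 [ 0.443  -0.0056  0.004 ]
[165.07092493 130.26586479] 2411 [ 0.442  -0.0076  0.004 ]
[372.88183532 132.36832181] 1591 [ 0.6808 -0.0093  0.004 ]
[495.79688558 202.15233582] 2954 [ 0.8423 -0.0923  0.004 ]
[168.63847203 211.04911323] 733 [ 0.4374 -0.1066  0.004 ]
[167.79477409 214.56831791] 1837 [ 0.4359 -0.1113  0.004 ]
[ 92.89494549 368.80475719] 1009 [ 0.2961 -0.3666  0.004 ]
sal cap [ 0.65404587 -0.01421192  0.126     ] vial
```

Request:
arm_command([
  [0.1, -0.1, 0, 0.001, 0, 0, 1],
  [0.707, -0.691, 0, 0.001, 0, 0, 1],
  [0.707, -0.691, 0, 0.001, 0, 0, 1],
  [0.707, -0.691, 0, 0.001, 0, 0, 1],
  [0.707, -0.691, 0, 0.001, 0, 0, 1],
  [0.707, -0.691, 0, 0.001, 0, 0, 1],
  [0.707, -0.691, 0, 0.001, 0, 0, 1],
  [0.707, -0.691, 0, 0.001, 0, 0, 1],
  [0.707, -0.691, 0, 0.001, 0, 0, 1],
  [0.707, -0.691, 0, 0.001, 0, 0, 1],
])

```text
time_s: 11.85
tool_pos: [0.4411, 0.0904, 0.2151]
tcp_rot: [-179.9, 0.1, 89.9]
force: [-0.2, 0.4, -0.8]
opening: 0.523
grasp_force: 60.8
```

```bash
python3 d.py .441,.091,.0735,90
```

```text
t 11.8 p [0.4411 0.0904 0.2151] rot [-1.7992e+02  5.0000e-02  8.9900e+01] op 0.523 gf 60.8
.441,.091,.0735,90 [0.002 0.    0.472] [-0.0004  0.0003 -0.0006]
```

Request:
arm_command([
  [0.002, 0, 0.12, 0, 0, 0, 1],
  [0.002, 0, 0.24, 0, 0, 0, 1],
  [0.002, 0, 0.36, 0, 0, 0, 1],
  [0.002, 0, 0.44, 0, 0, 0, 1],
  [0.002, 0, 0.47, 0, 0, 0, 1],
  [0.002, 0, 0.47, 0, 0, 0, 1],
  [0.002, 0, 0.47, 0, 0, 0, 1],
])

```text
time_s: 12.55
tool_pos: [0.4414, 0.0913, 0.0749]
tcp_rot: [-180.0, 0.0, 89.9]
force: [0.0, -0.4, -0.0]
opening: 0.526
grasp_force: 61.1
```

Request:
arm_command([
  [0, 0, 0.008, 0, 0, 0, 1],
  [0, 0, 0.008, 0, 0, 0, 1],
])

```text
time_s: 12.75
tool_pos: [0.4408, 0.0917, 0.0724]
tcp_rot: [180.0, 0.0, 90.0]
force: [-0.3, -0.2, -0.5]
opening: 0.522
grasp_force: 61.1
```

Request:
arm_command([
  [0, 0, 0.006, 0, 0, 0, 1],
  [0, 0, 0.006, 0, 0, 0, 1],
])

```text
time_s: 12.95
tool_pos: [0.441, 0.0918, 0.0716]
tcp_rot: [180.0, 0.0, 90.0]
force: [-2.8, -0.3, 8.3]
opening: 0.528
grasp_force: 61.7
```

Request:
arm_command([
  [0, 0, 0.006, 0, 0, 0, 1],
  [0, 0, 0.006, 0, 0, 0, 1],
])

```text
time_s: 13.15
tool_pos: [0.4411, 0.0918, 0.0715]
tcp_rot: [-180.0, 0.1, 90.0]
force: [-11.7, -1.2, 28.5]
opening: 0.524
grasp_force: 63.6
```

Contact. I'll ease off a little, release and rise.

Request:
arm_command([
  [0, 0, -0.006, 0, 0, 0, 1],
  [0, 0, -0.006, 0, 0, 0, 0.3],
  [0, 0, -0.006, 0, 0, 0, 0.2],
  [0, 0, -0.006, 0, 0, 0, 0.1],
  [0, 0, -0.006, 0, 0, 0, 0],
  [0, 0, -0.006, 0, 0, 0, 0],
  [0, 0, -0.1, 0, 0, 0, 0],
  [0, 0, -0.22, 0, 0, 0, 0],
  [0, 0, -0.36, 0, 0, 0, 0],
  [0, 0, -0.5, 0, 0, 0, 0],
  [0, 0, -0.53, 0, 0, 0, 0],
  [0, 0, -0.53, 0, 0, 0, 0],
])

```text
time_s: 14.35
tool_pos: [0.4418, 0.092, 0.2295]
tcp_rot: [179.8, 0.0, 90.0]
force: [-0.3, -0.3, 0.4]
opening: 1.001
grasp_force: 0.0
```

```bash
python3 d.py .656,-.0145,.22,90
```

```text
t 14.3 p [0.4418 0.092  0.2295] rot [1.7979e+02 3.0000e-02 8.9980e+01] op 1.001 gf 0.0
.656,-.0145,.22,90 [-0.355  0.714  0.034] [ 0.0012  0.0002 -0.0001]
```

Next, over the saline bottle for a look.

Request:
arm_command([
  [-0.355, 0.714, 0, 0, 0, 0, 0],
  [-0.355, 0.714, 0, 0, 0, 0, 0],
  [-0.355, 0.714, 0, 0, 0, 0, 0],
  [-0.355, 0.714, 0, 0, 0, 0, 0],
  [-0.355, 0.714, 0, 0, 0, 0, 0],
  [-0.355, 0.714, 0, 0, 0, 0, 0],
  [-0.355, 0.714, 0, 0, 0, 0, 0],
  [-0.355, 0.714, 0, 0, 0, 0, 0],
])

```text
time_s: 15.15
tool_pos: [0.6532, -0.0141, 0.2254]
tcp_rot: [-179.8, -0.0, 90.0]
force: [-0.3, 0.2, -1.3]
opening: 0.998
grasp_force: 0.0
```

```bash
python3 d.py; python3 - <<'E'
from m import *
c=snap('wrist','w7')
hsv=cv2.cvtColor(c['image'],cv2.COLOR_RGB2HSV);H,S,V=[hsv[...,i].astype(int) for i in range(3)]
for p,a,m in blobs((H>55)&(H<90)&(S>90),80): print('green',p,a,on(c,*p,.122).round(4),on(c,*p,.059).round(4))
E
```

```text
t 15.2 p [ 0.6532 -0.0141  0.2254] rot [-179.76   -0.     90.  ] op 0.998 gf 0.0
green [257.22670251  64.49731183] 1116 [0.6565 0.0951 0.122 ] [0.6568 0.1054 0.059 ]
green [159.97767333 163.88484136] 851 [0.5745 0.0185 0.122 ] [0.5522 0.0076 0.059 ]
green [258.12302483 200.86568849] 886 [ 0.6575 -0.0142  0.122 ] [ 0.6582 -0.0342  0.059 ]
green [176.20564516 221.95026882] 744 [ 0.5839 -0.0342  0.122 ] [ 0.5642 -0.0596  0.059 ]
```

View pics/w7.png

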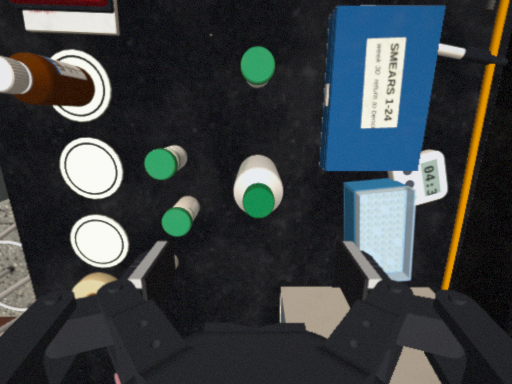

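The brown bottle stands on the left coaster at (75,85). The saline cap is at (258,201), giving (.6575,-.014), with the boxes at x≥.75 clear. Next I'll descend and grip.

Request:
arm_command([
  [0, 0.012, 0.12, 0, 0, 0, 0],
  [0, 0.012, 0.24, 0, 0, 0, 0],
  [0, 0.012, 0.36, 0, 0, 0, 0],
  [0, 0.012, 0.42, 0, 0, 0, 0],
  [0, 0.012, 0.455, 0, 0, 0, 0],
  [0, 0.012, 0.455, 0, 0, 0, 0.3],
  [0, 0.012, 0.455, 0, 0, 0, 0.5],
  [0, 0.012, 0.455, 0, 0, 0, 1],
  [0, 0.012, 0.455, 0, 0, 0, 1],
  [0, 0.012, 0.455, 0, 0, 0, 1],
  [0, 0.012, 0.455, 0, 0, 0, 1],
])

```text
time_s: 16.3
tool_pos: [0.6595, -0.0149, 0.0934]
tcp_rot: [179.9, 0.1, 90.0]
force: [-0.8, -0.7, 7.6]
opening: 0.576
grasp_force: 60.9
```

Request:
arm_command([
  [0, 0, -0.05, 0, 0, 0, 1],
  [0, 0, -0.15, 0, 0, 0, 1],
  [0, 0, -0.28, 0, 0, 0, 1],
  [0, 0, -0.4, 0, 0, 0, 1],
  [0, 0, -0.4, 0, 0, 0, 1],
  [0, 0, -0.4, 0, 0, 0, 1],
])

```text
time_s: 16.9
tool_pos: [0.6591, -0.0148, 0.2132]
tcp_rot: [179.8, 0.1, 90.0]
force: [-1.3, 0.2, -2.4]
opening: 0.572
grasp_force: 61.4
```

```bash
python3 d.py .442,-.008,.205,90
```

```text
t 16.9 p [ 0.6591 -0.0148  0.2132] rot [1.7984e+02 7.0000e-02 8.9980e+01] op 0.572 gf 61.4
.442,-.008,.205,90 [ 0.022 -0.724  0.025] [ 0.0009  0.0004 -0.0001]
```

Request:
arm_command([
  [0, -0.1, 0, 0.001, 0, 0, 1],
  [0.022, -0.724, 0, 0.001, 0, 0, 1],
  [0.022, -0.724, 0, 0.001, 0, 0, 1],
  [0.022, -0.724, 0, 0.001, 0, 0, 1],
  [0.022, -0.724, 0, 0.001, 0, 0, 1],
  [0.022, -0.724, 0, 0.001, 0, 0, 1],
  [0.022, -0.724, 0, 0.001, 0, 0, 1],
  [0.022, -0.724, 0, 0.001, 0, 0, 1],
])

```text
time_s: 17.7
tool_pos: [0.4415, -0.0081, 0.2108]
tcp_rot: [-179.8, 0.0, 90.0]
force: [-1.3, 0.5, -0.8]
opening: 0.578
grasp_force: 62.0
```

```bash
python3 d.py .442,-.008,.1,90
```

```text
t 17.7 p [ 0.4415 -0.0081  0.2108] rot [-1.7977e+02  3.0000e-02  8.9970e+01] op 0.578 gf 62.0
.442,-.008,.1,90 [0.001 0.003 0.369] [-0.0013  0.0002 -0.0002]
```

Request:
arm_command([
  [0, 0.002, 0.12, -0.001, 0, 0, 1],
  [0, 0.002, 0.24, -0.001, 0, 0, 1],
  [0, 0.002, 0.32, -0.001, 0, 0, 1],
  [0, 0.002, 0.36, -0.001, 0, 0, 1],
  [0, 0.002, 0.372, -0.001, 0, 0, 1],
  [0, 0.002, 0.372, -0.001, 0, 0, 1],
])

```text
time_s: 18.3
tool_pos: [0.4418, -0.0082, 0.0996]
tcp_rot: [-179.9, 0.0, 90.0]
force: [-0.5, 0.4, -0.9]
opening: 0.571
grasp_force: 62.0
```

Request:
arm_command([
  [0, 0, 0.008, 0, 0, 0, 1],
  [0, 0, 0.008, 0, 0, 0, 1],
])

```text
time_s: 18.5
tool_pos: [0.4421, -0.0083, 0.098]
tcp_rot: [179.9, 0.1, 90.0]
force: [0.4, 0.5, -1.0]
opening: 0.576
grasp_force: 62.0
```

Request:
arm_command([
  [0, 0, 0.004, 0, 0, 0, 1],
  [0, 0, 0.004, 0, 0, 0, 1],
])

```text
time_s: 18.7
tool_pos: [0.4421, -0.0083, 0.0973]
tcp_rot: [179.9, 0.1, 90.0]
force: [-1.1, 0.9, 5.8]
opening: 0.571
grasp_force: 62.6
```

Light contact, so release and rise.

Request:
arm_command([
  [0, 0, 0, 0, 0, 0, 0.3],
  [0, 0, 0, 0, 0, 0, 0.2],
  [0, 0, 0, 0, 0, 0, 0.1],
  [0, 0, 0, 0, 0, 0, 0],
  [0, 0, 0, 0, 0, 0, 0],
  [0, 0, -0.08, 0, 0, 0, 0],
  [0, 0, -0.2, 0, 0, 0, 0],
  [0, 0, -0.34, 0, 0, 0, 0],
  [0, 0, -0.45, 0, 0, 0, 0],
  [0, 0, -0.45, 0, 0, 0, 0],
])

```text
time_s: 19.7
tool_pos: [0.4443, -0.0085, 0.2363]
tcp_rot: [179.5, 0.1, 90.0]
force: [0.9, 0.3, 0.6]
opening: 0.998
grasp_force: 0.0
```

```bash
python3 d.py .657,.105,.22,90
```

```text
t 19.7 p [ 0.4443 -0.0085  0.2363] rot [1.795e+02 1.400e-01 8.998e+01] op 0.998 gf 0.0
.657,.105,.22,90 [0.379 0.708 0.06 ] [ 0.0028  0.0008 -0.0001]
```

Request:
arm_command([
  [0.378, 0.708, 0.1, 0.001, 0, 0, 0],
  [0.378, 0.708, 0.1, 0.001, 0, 0, 0],
  [0.378, 0.708, 0.1, 0.001, 0, 0, 0],
  [0.378, 0.708, 0.1, 0.001, 0, 0, 0],
  [0.378, 0.708, 0.1, 0.001, 0, 0, 0],
  [0.378, 0.708, 0.1, 0.001, 0, 0, 0],
  [0.378, 0.708, 0.1, 0.001, 0, 0, 0],
  [0.378, 0.708, 0.1, 0.001, 0, 0, 0],
  [0.378, 0.708, 0.1, 0.001, 0, 0, 0],
])

```text
time_s: 20.6
tool_pos: [0.6531, 0.1047, 0.2013]
tcp_rot: [-179.8, 0.0, 89.9]
force: [0.7, -0.9, 0.3]
opening: 1.0
grasp_force: 0.0
```

```bash
python3 d.py .657,.1045,.045,90
```

```text
t 20.6 p [0.6531 0.1047 0.2013] rot [-1.7982e+02  4.0000e-02  8.9940e+01] op 1.0 gf 0.0
.657,.1045,.045,90 [-0.     0.015  0.521] [-0.001   0.0002 -0.0003]
```

Request:
arm_command([
  [0, 0.013, 0.12, 0, 0, 0, 0],
  [0, 0.013, 0.26, 0, 0, 0, 0],
  [0, 0.013, 0.4, 0, 0, 0, 0],
  [0, 0.013, 0.48, 0, 0, 0, 0],
  [0, 0.013, 0.515, 0, 0, 0, 0.2],
  [0, 0.013, 0.515, 0, 0, 0, 0.4],
  [0, 0.013, 0.515, 0, 0, 0, 0.6],
  [0, 0.013, 0.515, 0, 0, 0, 1],
  [0, 0.013, 0.515, 0, 0, 0, 1],
  [0, 0.013, 0.515, 0, 0, 0, 1],
  [0, 0.013, 0.515, 0, 0, 0, 1],
  [0, 0.013, 0.515, 0, 0, 0, 1],
])

```text
time_s: 21.8
tool_pos: [0.6588, 0.1053, 0.049]
tcp_rot: [180.0, 0.0, 90.0]
force: [-1.1, 0.0, 7.2]
opening: 0.374
grasp_force: 59.1
```

Request:
arm_command([
  [0, 0, -0.05, 0, 0, 0, 1],
  [0, 0, -0.15, 0, 0, 0, 1],
  [0, 0, -0.28, 0, 0, 0, 1],
  [0, 0, -0.4, 0, 0, 0, 1],
  [0, 0, -0.5, 0, 0, 0, 1],
  [0, 0, -0.5, 0, 0, 0, 1],
])

```text
time_s: 22.4
tool_pos: [0.6611, 0.1056, 0.2043]
tcp_rot: [179.5, 0.0, 90.0]
force: [0.2, 0.6, 0.2]
opening: 0.381
grasp_force: 59.4
```

```bash
python3 d.py .4358,-.111,.195,90 .56,-.111,.195,90; python3 - <<'E'
from m import *
snap('wrist','w8')
E
```

```text
t 22.4 p [0.6611 0.1056 0.2043] rot [179.54   0.    89.99] op 0.381 gf 59.4
.4358,-.111,.195,90 [-0.722 -0.751  0.025] [ 0.0026  0.     -0.0001]
.56,-.111,.195,90 [-0.722 -0.337  0.028] [ 0.0026  0.     -0.0001]
```

View pics/w8.png

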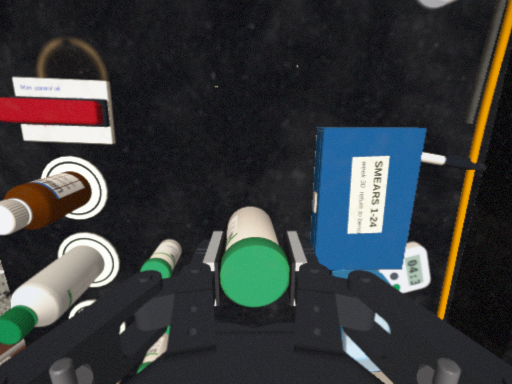

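The vial is held upright at (254,265). The brown bottle at (60,190) and the tall bottle at (65,285) stand on their coasters. Next, carry the vial to coaster R.

Request:
arm_command([
  [-0.1, -0.1, 0, 0, 0, 0, 1],
  [-0.722, -0.751, 0, 0.001, 0, 0, 1],
  [-0.722, -0.751, 0, 0.001, 0, 0, 1],
  [-0.722, -0.751, 0, 0.001, 0, 0, 1],
  [-0.722, -0.751, 0, 0.001, 0, 0, 1],
  [-0.722, -0.751, 0, 0.001, 0, 0, 1],
  [-0.722, -0.751, 0, 0.001, 0, 0, 1],
  [-0.722, -0.751, 0, 0.001, 0, 0, 1],
  [-0.722, -0.751, 0, 0.001, 0, 0, 1],
  [-0.722, -0.751, 0, 0.001, 0, 0, 1],
  [-0.722, -0.751, 0, 0.001, 0, 0, 1],
])

```text
time_s: 23.55
tool_pos: [0.4327, -0.1104, 0.1969]
tcp_rot: [-179.6, 0.0, 90.1]
force: [0.3, -0.8, -1.2]
opening: 0.375
grasp_force: 59.6
```

```bash
python3 d.py .4358,-.111,.056,90
```

```text
t 23.6 p [ 0.4327 -0.1104  0.1969] rot [-1.7957e+02  1.0000e-02  9.0070e+01] op 0.375 gf 59.6
.4358,-.111,.056,90 [-0.002  0.014  0.469] [-0.0024  0.0001  0.0004]
```

Request:
arm_command([
  [-0.002, 0.01, 0.12, -0.0015, 0, 0, 1],
  [-0.002, 0.01, 0.24, -0.0015, 0, 0, 1],
  [-0.002, 0.01, 0.34, -0.0015, 0, 0, 1],
  [-0.002, 0.01, 0.42, -0.0015, 0, 0, 1],
  [-0.002, 0.01, 0.46, -0.0015, 0, 0, 1],
  [-0.002, 0.01, 0.467, -0.0015, 0, 0, 1],
  [-0.002, 0.01, 0.467, -0.0015, 0, 0, 1],
])

```text
time_s: 24.25
tool_pos: [0.4348, -0.1118, 0.0573]
tcp_rot: [-179.9, 0.0, 90.0]
force: [-0.5, 0.4, -0.3]
opening: 0.376
grasp_force: 59.6
```

Request:
arm_command([
  [0, 0, 0.005, 0, 0, 0, 1],
  [0, 0, 0.005, 0, 0, 0, 1],
])

```text
time_s: 24.45
tool_pos: [0.4351, -0.1122, 0.0566]
tcp_rot: [-180.0, 0.1, 90.0]
force: [-0.3, -0.3, -0.8]
opening: 0.376
grasp_force: 59.6
```

Request:
arm_command([
  [0, 0, 0.004, 0, 0, 0, 1],
  [0, 0, 0.004, 0, 0, 0, 1],
])

```text
time_s: 24.65
tool_pos: [0.4345, -0.1121, 0.0547]
tcp_rot: [-179.9, 0.1, 90.0]
force: [-0.2, 0.4, -0.5]
opening: 0.375
grasp_force: 59.6
```

Request:
arm_command([
  [0, 0, 0.005, 0, 0, 0, 1],
  [0, 0, 0.005, 0, 0, 0, 1],
])

```text
time_s: 24.85
tool_pos: [0.4345, -0.1121, 0.0531]
tcp_rot: [-179.9, 0.1, 90.0]
force: [0.4, -0.4, 2.4]
opening: 0.377
grasp_force: 59.8
```

Request:
arm_command([
  [0, 0, 0.003, 0, 0, 0, 1],
  [0, 0, 0.003, 0, 0, 0, 1],
])

```text
time_s: 25.05
tool_pos: [0.4346, -0.1122, 0.0529]
tcp_rot: [-179.9, 0.1, 90.0]
force: [-3.8, 0.4, 10.0]
opening: 0.375
grasp_force: 60.5
```

Request:
arm_command([
  [0, 0, -0.003, 0, 0, 0, 1],
  [0, 0, -0.003, 0, 0, 0, 0.5],
  [0, 0, -0.003, 0, 0, 0, 0.4],
  [0, 0, -0.003, 0, 0, 0, 0.2],
  [0, 0, -0.003, 0, 0, 0, 0.2],
  [0, 0, -0.003, 0, 0, 0, 0.2],
  [0, 0, -0.1, 0, 0, 0, 0.2],
  [0, 0, -0.25, 0, 0, 0, 0.2],
  [0, 0, -0.4, 0, 0, 0, 0.2],
  [0, 0, -0.6, 0, 0, 0, 0.2],
  [0, 0, -0.6, 0, 0, 0, 0.2],
])

```text
time_s: 26.15
tool_pos: [0.4376, -0.1131, 0.2385]
tcp_rot: [179.6, 0.3, 90.0]
force: [0.1, 0.8, 0.8]
opening: 0.8
grasp_force: 0.0
```

```bash
python3 d.py .3,-.38,.24,60
```

```text
t 26.1 p [ 0.4376 -0.1131  0.2385] rot [179.57   0.29  89.98] op 0.8 gf 0.0
.3,-.38,.24,60 [-0.89  -0.458 -0.004] [0.0028 0.001  0.1666]
```

Move aside to clear the cameras and check the whole scene.

Request:
arm_command([
  [-0.89, -0.458, 0, 0, 0, 0.166, 0.2],
  [-0.89, -0.458, 0, 0, 0, 0.166, 0.2],
  [-0.89, -0.458, 0, 0, 0, 0.166, 0.2],
  [-0.89, -0.458, 0, 0, 0, 0.166, 0.2],
  [-0.89, -0.458, 0, 0, 0, 0.166, 0.2],
  [-0.89, -0.458, 0, 0, 0, 0.166, 0.2],
  [-0.89, -0.458, 0, 0, 0, 0.166, 0.2],
  [-0.89, -0.458, 0, 0, 0, 0.166, 0.2],
  [-0.89, -0.458, 0, 0, 0, 0.166, 0.2],
])

```text
time_s: 27.05
tool_pos: [0.2974, -0.3777, 0.2317]
tcp_rot: [-179.8, 0.0, 60.1]
force: [0.3, -0.5, -0.2]
opening: 0.799
grasp_force: 0.0
```

```bash
python3 - <<'E'
from m import *
c=snap('top','t9');s=snap('scene','s9')
for n,p in dict(brown=(.441,.091,.109),sal=(.442,-.0085,.13),vial=(.4358,-.111,.066),st=(.449,.182,.042)).items(): print(n,'expected',proj(c,p).round(1),proj(s,p).round(1))
for k,q in(('t',c),('s',s)):
  hsv=cv2.cvtColor(q['image'],cv2.COLOR_RGB2HSV);H,S,V=[hsv[...,i].astype(int) for i in range(3)]
  for p,a,m in blobs((H>55)&(H<90)&(S>90),40):
    print(k,'green',p.round(1),[on(q,*p,z).round(3)[:2] for z in(.062,.126)])
  for p,a,m in blobs(((H<8)|(H>172))&(S>120)&(V>110),100):
    if k=='t' and 150<p[0]<230: print('red',p,on(q,*p,.042).round(3))
a=cv2.resize(cv2.imread('pics/t9.png')[130:270,140:400],None,fx=3,fy=3,interpolation=2);b=cv2.resize(cv2.imread('pics/s9.png')[150:320,130:390],(780,170*3))[:,:]
cv2.imwrite('pics/v9.png',cv2.resize(np.vstack([a,b[:,:]]),(500,596)))
E
```

```text
brown expected [210.1 239.3] [267.7 220.3]
sal expected [252.8 239.4] [297.8 194.3]
vial expected [295.3 243.4] [323.2 206.1]
st expected [178.  236.2] [232.1 267.6]
t green [274.7 191.5] [array([ 0.564, -0.06 ]), array([ 0.553, -0.057])]
t green [247.7 195.8] [array([0.552, 0.008]), array([0.542, 0.005])]
t green [307.8 206.2] [array([ 0.528, -0.142]), array([ 0.52 , -0.134])]
t green [252.9 240.6] [array([ 0.441, -0.007]), array([ 0.439, -0.009])]
t green [295.6 245.2] [array([ 0.432, -0.112]), array([ 0.431, -0.106])]
red [179.13031161 236.56657224] [0.448 0.179 0.042]
s green [298.9 197.9] [array([ 0.507, -0.115]), array([ 0.435, -0.003])]
s green [267.3 199.6] [array([ 0.558, -0.053]), array([0.478, 0.049])]
s green [324.9 207.9] [array([ 0.432, -0.113]), array([ 0.371, -0.002])]
s green [252.4 210.3] [array([0.547, 0.014]), array([0.469, 0.105])]
```

View pics/v9.png

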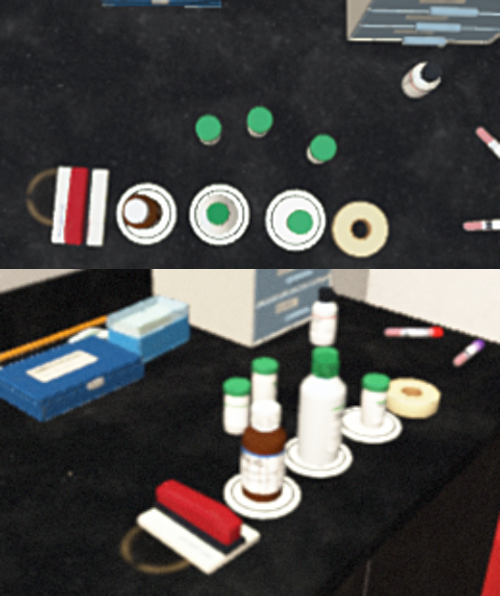

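The last view shows everything in place. The stapler is centred lengthways on the pad, the brown bottle is on the left coaster, the tall bottle is on the middle one and the vial is on the right one. All are upright within about 5 mm, and the tape roll and the black-capped bottle are where they started.

```bash
python3 -c "
from station import ctrl
print(ctrl.finish_job())"
```

```text
the job is handed in; nothing more can be done
None
```

The job is handed in: the stapler is on the notepad, the brown bottle, tall bottle and vial stand on the left, middle and right coasters, each about 5 mm or less off centre in the final camera check, and the tape roll and black-capped bottle were left alone; no verdict came back.

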